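Hang the carrier plate level

TASK

Hang the L-shaped carrier plate on the upturned hook of the stand, by the one of its five holes that makes it hang level with its clamp block where it now sits; thread it gently, never forcing it against the hook. Leave it hanging free and still, and do not disturb the loupe, grease tin, tape roll or marker.

Things in the scene. Friction and masses are not known exactly. Their poses are not given: they have to be found in the camera images.
- carrier: free-standing upright L-shaped aluminium plate. Origin under its foot, below the middle hole; z up, y along the hole row, x the plate's normal. Foot 48 (x) x 160 (y) x 8 mm, y -62 to 98 mm. Web 8 mm thick: over the whole foot up to z = 53 mm, above that y -48 to 48 mm. Without the clamp block it weighs 0.2 kg (varies 10 %) and balances at y = 10 mm, z = 56 mm; loose
- hole0 (a point): centre of the first hanging hole, at y = -31 mm, z = 96 mm, x = 0 of the plate; each hole is 10.5 mm wide, its axis along x through 8 mm of plate; the holes are 15.5 mm apart
- hole1 (a point): centre of the hole at y = -15.5 mm, z = 96 mm
- hole2 (a point): centre of the middle hole, y = 0, z = 96 mm
- hole3 (a point): centre of the hole at y = 15.5 mm, z = 96 mm
- hole4 (a point): centre of the last hole, y = 31 mm, z = 96 mm
- grip_bar (a point): middle of the blue bar along the plate's top, to be gripped across its thickness: 14 mm thick (x), 96 mm long (y), 24 mm high; this point is at y = 0, z = 140 mm of the plate, the bar's top 12 mm higher
- weight (a joint): place in m of the middle of the brass clamp block along the plate's y axis, 0 below the middle hole. Block 44 x 36 x 32 mm, 0.4 kg, astride the web on the foot, its own balance point at z = 25 mm of the plate, red index lines on its cheeks. Clamped: slips only above about 18 N. It differs from run to run and decides which hole balances
- stand: fixed stand with a hook on a telescopic mast. Origin under the mast, z up, x the way the hook points. Base 130 x 100 x 10 mm (x -35 to 95 mm), tube 20 mm thick, mast 14 mm thick, flat top 173 mm up as drawn. The mast was set and clamped by hand (holds over 60 N): it, with the whole hook, stands up to 14 mm higher or lower than drawn, which no pose tells; feel it (as on the mast's top) or see it
- base_front (a point): middle of the front top edge of the stand's base: x = 95 mm, y = 0, z = 10 mm of the stand. The hook, as drawn (add the mast's shift), is a 6 mm steel rod whose axis lies in the plane y = 0, 8 mm below the mast's top: level at z = 165 mm to x = 56 mm, with a black collar 22 mm wide at x = 30 to 34 mm; the plate shall hang on the level part between collar and bend
- loupe: black eye loupe 37 mm wide, 34 mm high, a bystander; origin under its middle
- grease_tin: round white tin with green lid, 63 mm wide, 35 mm high, a bystander; origin under its middle
- tape_roll: green tape roll lying flat, 80 mm wide, 19 mm high, a bystander; origin under its middle
- marker: white marker pen with blue cap, lying, 142 mm long, a bystander; origin under its middle
- hook_line (a point): point at x = 68, y = 0, z = 173.2 mm where, as drawn (add the mast's shift), the hook's straight tip begins (bend by x = 61.2, z = 166.2 and x = 65.5, z = 169.2). The tip rises 58 degrees from level for 18 mm, to x = 77.5, z = 188.5, plus its 3 mm round end. It enters a hole only if the plate's normal is near its line (within 25 degrees): lean the plate's top towards the mast to thread it

How it is judged:
By the outcome, as a careful person would: the job done as asked, in the order asked, and still so for the second after the job is handed in, with the robot touching nothing.
It also fails if it takes over 64 s, if anything falls off the work surface, if the arm or the gripper's body presses on something with over 40 N, if the wrist force passes 120 N, or if a joint passes its speed limit or range.

ROBOT

A 6-joint arm with a two-finger parallel gripper is mounted at the origin on a cart in front of the work surface, level with it; the furniture and walls round the work are solid. World frame = base frame: x ahead of the robot, y to its left, z up, the work surface at z = 0. Lengths are in mm, angles in degrees, forces in N, time in s.
With the tool pointing down it reaches from about 300 to 850 mm from the base axis. Payload 4.2 kg.
Tool frame: the origin (TCP) lies between the finger pads; the fingertips stand 22 mm ahead of it and the grasp point (between the pads) lies 3 mm ahead of it (env.finger_overhang is the distance from the TCP to the fingertips, in mm); z points along the fingers, y is the line along which they close (so a half turn about z gives the same grasp; the last joint's range is limited). The gripper opens to 91 mm and grips with 3 to 60 N. Pads are 32 mm wide; open, the fingers measure 118 mm over their backs; the gripper's body (76 mm by 178 mm) begins 60 mm behind the grasp point.
Start: joints at [-66.406, 18.312, 89.639, -0, 72.044, -1.146], TCP at [240.645, -522.236, 235.976] pointing down, gripper open.
Joint ranges: [-177.97, 177.97], [-48.28, 115.42], [12.27, 149.76], [-77.06, 257.06], [2.81, 150.46], [-146.56, 146.56]. Speed limits (degrees/s): [147.25, 147.25, 180, 180, 180, 180].

INTERFACE

Orientations are given as [roll, pitch, yaw] about the fixed x, y, z axes, in that order (R = Rz(yaw) Ry(pitch) Rx(roll)).
In Python, from workcell import state, cams, ticket, look_for, outline_of, env gives the robot as it stands.
- The arm moves only by the tool servo_tool, never from a script. Its argument "steps" is a list of rows, each a list of 3 entries, a list of its own where there are three numbers: the closure in counts, from 0 (fully open) to 255 (shut), then the shift along the tool's x, y, z in mm, then the turn, a rotation vector about the tool's x, y, z in rad. A call has exactly 10 rows; each row shifts and turns the commanded pose from where the row before left it, along the tool's axes as they then stand; what a row does not reach is not made up. A row lasts 1/10 s, in which the tool goes at most 50 mm and 8.59 degrees, less where a joint would pass 70% of its speed; a pose out of reach is approached as far as the arm can. A call with a gripper value outside its range is refused whole. The fingers move at their own pace and stop on an object; "squeeze" is the grip in N (left out, the last holds). Time passes only in rows, so rows that do not move let the fingers close, or fill a call up. It gives the time, the measured TCP pose, the force, the opening and the grip force at its end, in the units of the state.
- state(): the state, without advancing time (a new reading comes with each control period).
- cams.grab_frame(name): name is "side" or "top" or "wrist"; returns a dict with "color" (420x560x3 uint8, red, green, blue), "z_map" (420x560 float32, mm along the optical axis (not along the pixel's ray), 0 where there is no reading), "fovy" (degrees; the focal length in pixels is half the picture's height over the tangent of half this angle, whatever the lens; pixels are square), "cx", "cy" (the principal point, pixels), "eye" and "rotation" of the camera in the world; the wrist camera has in their place "tool_from_camera" (4x4, takes a point from camera to tool coordinates, whose origin is the TCP and whose axes are the flange's). Camera axes: x right, y up, looking along -z (the intrinsics and any distortion apply to the point x, -y, -z); pixel columns grow to the right and rows downward; lengths in mm; the calibration is good to about 2 mm. A picture is of the moment at which its call begins: read the wrist's pose just before it.
- ticket.job_done(): hands the job in; it is judged then, once.
Trained networks look in a picture, given as the dict that the camera call returned (one of the last four; its "shot" number tells which), for a name from the list of things; names that differ only in an ending like _2 or _b are one class to them, and where a whole thing is asked for, a point or a joint stands for the part that bears it (a point fixed in the world has none). Each returns a list of dicts, best first, with "confidence" (0 to 1); they miss things now and then, are a little off and sometimes report something else, mostly with a low value. They report only what shows in the picture. A call takes as long as a camera call.
- look_for(picture, thing): "at" ([column, row] in pixels, amid what is visible of it).
- outline_of(picture, thing): "pixels" (420x560 bool, what is visible of it) and "at" ([column, row] in pixels, amid what is visible of it).
The state is a dict: "time_s": time; "qpos": joint angles; "qvel": joint speeds; "effort": joint torques, N m; "ee_pos": TCP position; "ee_rot": TCP orientation; "force": force on the tool from outside, world axes, zero at the start; "torque": the same for the moment, N m; "gripper_width": finger opening in mm; "gripper_force": force on a finger pad.
Only numpy, scipy, OpenCV 4.12 (cv2) and the standard library are available. Lean on these libraries where they do the work, as an engineer would, in place of code of your own. Each camera call takes 0.05 s, during which the arm holds its last target. There are 200 camera calls.

## Working session

There is one attempt and no reset: what is moved stays moved. The work goes in short steps, Python scripts to look and compute and a tool call to move; the robot and the scene stay as the last step left them, time stands still between calls to the robot, and variables do not carry over. Pictures are saved under pics/ and viewed, at most 10 in all, crops included, and the job is handed in when it is done.

Besides the shell and the picture viewer there is one more tool, called after "Emit:" as name(argument=value, ...) on one line, values as JSON. servo_tool: Moves the arm, as the interface text tells. Its arguments: {"type":"object","properties":{"steps":{"type":"array","items":{"type":"array"}},"squeeze":{"type":"number"}},"required":["steps"]}

```bash
ls; mkdir -p pics; cat > h.py <<'E'
import numpy as np, cv2
from workcell import state, cams, ticket, look_for, outline_of, env
def pts(f, mask=None, tool=None):
    z=f["z_map"]; H,W=z.shape; fl=H/2/np.tan(np.radians(f["fovy"])/2)
    v,u=np.mgrid[:H,:W]
    P=np.stack([(u-f["cx"])/fl*z,-(v-f["cy"])/fl*z,-z],-1)
    return P@np.array(f["rotation"]).T+np.array(f["eye"])
def save(f,n): cv2.imwrite("pics/"+n,cv2.cvtColor(f["color"],cv2.COLOR_RGB2BGR))
E
python3 - <<'E'
from h import *
print(state())
for n in("side","top"):
    f=cams.grab_frame(n); save(f,n+".png"); print(n,{k:v for k,v in f.items() if k not in("color","z_map")})
    P=pts(f)
    for t in("carrier","grip_bar","weight","stand","hook_line","base_front","hole0","hole2","hole4","loupe","grease_tin","tape_roll","marker"):
        r=look_for(f,t)[:1]
        for d in r:
            c,w=map(int,np.round(d["at"])); print(t,d["confidence"],d["at"],P[w,c].round(1), f["z_map"][w,c])
a=cv2.imread("pics/side.png");b=cv2.imread("pics/top.png")
E
```

```text
pics
{'time_s': 0.0, 'qpos': array([-6.64061124e+01,  1.83515408e+01,  8.97060920e+01, -2.35817437e-03,
        7.20432812e+01, -1.14584562e+00]), 'qvel': array([-6.48923552e-05, -4.23038680e-02,  5.17891759e-02, -6.07204662e-02,
        1.40012182e-01,  1.00447425e-02]), 'effort': array([ 5.13474024e-04, -4.12460554e+01, -2.31969631e+01,  7.26648071e-02,
        4.54825989e-02, -1.31159595e-04]), 'ee_pos': array([ 240.44097023, -521.80644349,  235.12337746]), 'ee_rot': array([-1.79899061e+02,  2.23554269e-04,  2.47404624e+01]), 'force': array([ 0.02775298,  0.39186661, -0.22161116]), 'torque': array([ 0.00466655, -0.06035408,  0.02632383]), 'gripper_force': 0.0, 'gripper_width': 91.25742087886164}
side {'fovy': 51.403440684310695, 'cx': 284.5155789524829, 'cy': 207.12967251759505, 'eye': array([  397.21735563, -1253.10958291,   708.67301806]), 'rotation': array([66.20580964,  0.13772765, -6.47808297]), 'shot': 1}Traceback (most recent call last):
  File "<stdin>", line 5, in <module>
  File "h.py", line 7, in pts
    return P@np.array(f["rotation"]).T+np.array(f["eye"])
           ~~~~~~~~~~~~~~~~~~~~~~~~~~~^~~~~~~~~~~~~~~~~~~
ValueError: operands could not be broadcast together with shapes (420,560) (3,)
```

```bash
sed -i 's/^import numpy.*/&\nfrom scipy.spatial.transform import Rotation as Ro/; s/P@np.array(f\["rotation"\]).T/P@Ro.from_euler("xyz",f["rotation"],degrees=True).as_matrix().T/' h.py
python3 - <<'E'
from h import *
for n in("side","top"):
    f=cams.grab_frame(n); save(f,n+".png"); print(n,{k:v for k,v in f.items() if k not in("color","z_map")})
    P=pts(f); np.savez("pics/"+n+".npz",P=P,c=f["color"])
    for t in("carrier","grip_bar","weight","stand","hook_line","base_front","hole0","hole2","hole4","loupe","grease_tin","tape_roll","marker"):
        r=look_for(f,t)[:1]
        for d in r:
            c,w=map(int,np.round(d["at"])); print(t,d["confidence"],np.round(d["at"]),P[w,c].round(1))
E
```

```text
side {'fovy': 51.403440684310695, 'cx': 284.5155789524829, 'cy': 207.12967251759505, 'eye': array([  397.21735563, -1253.10958291,   708.67301806]), 'rotation': array([66.20580964,  0.13772765, -6.47808297]), 'shot': 2}
carrier 0.93 [277. 257.] [ 500.3 -134.2   51.9]
grip_bar 0.55 [279. 258.] [ 504.9 -147.7   56. ]
stand 0.56 [280. 221.] [543.5 198.8   9.1]
hook_line 0.66 [276. 220.] [524.8 155.7  34.7]
base_front 0.82 [282. 226.] [546.3 155.5   9.6]
hole0 0.81 [281. 258.] [ 509.3 -162.2   64.2]
hole2 0.81 [281. 258.] [ 509.3 -162.2   64.2]
hole4 0.81 [281. 258.] [ 509.3 -162.2   64.2]
loupe 0.58 [242. 321.] [ 389.8 -388.5   28.1]
grease_tin 0.53 [236. 250.] [379.6 -45.9  34.1]
tape_roll 0.62 [327. 250.] [668.9 -52.4  18.7]
marker 0.42 [303. 194.] [671.6 471.9   1. ]
top {'fovy': 52.61402061152195, 'cx': 282.48017692340443, 'cy': 210.5312735144435, 'eye': array([ 317.35181602,   38.81057525, 1351.59626389]), 'rotation': array([ 10.9401591 ,  -1.22850962, -90.60732607]), 'shot': 3}
carrier 0.74 [330. 233.] [ 496.6 -138.    52.1]
grip_bar 0.75 [328. 235.] [ 491.2 -132.4   45.7]
weight 0.46 [328. 235.] [ 491.2 -132.4   45.7]
stand 0.9 [235. 220.] [546.1 159.2  12.7]
hook_line 0.84 [231. 218.] [524.8 156.2 171.3]
base_front 0.81 [232. 219.] [521.9 153.3 171.4]
hole0 0.79 [327. 234.] [ 494.7 -129.6   43.7]
hole2 0.79 [327. 234.] [ 494.7 -129.6   43.7]
hole4 0.79 [327. 234.] [ 494.7 -129.6   43.7]
loupe 0.41 [409. 268.] [ 388.2 -384.5   27.5]
grease_tin 0.75 [293. 270.] [385.  -22.4  37.3]
tape_roll 0.91 [300. 170.] [715.7 -52.6  -4.4]
marker 0.61 [144. 186.] [659.1 452.8  13.5]
```

View pics/side.png

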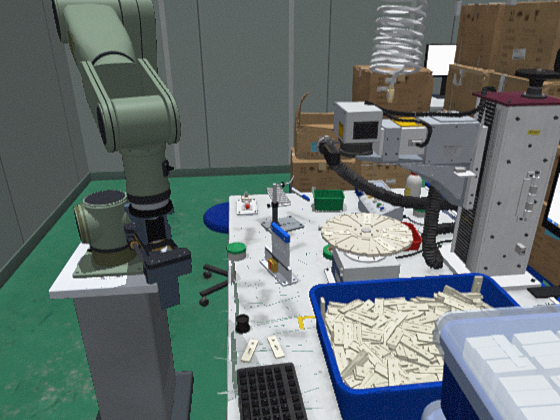

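View pics/top.png

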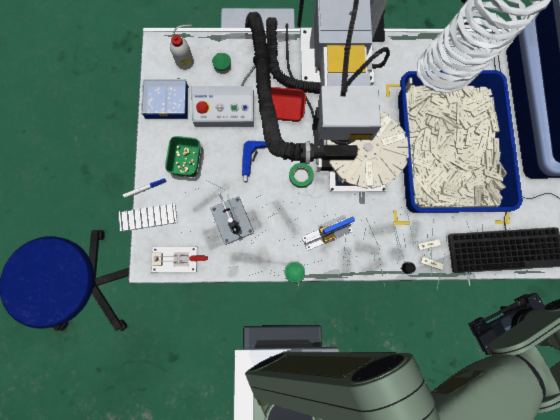

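```bash
python3 - <<'E'
from h import *
for n in("side","top"):
    d=np.load("pics/"+n+".npz");P=d["P"];c=d["c"].astype(int)
    blue=(c[...,2]>c[...,0]+50)&(c[...,2]>c[...,1]+30)
    m=blue&(abs(P[...,0]-500)<120)&(abs(P[...,1]+140)<110)&(P[...,2]>100)
    Q=P[m]; r=cv2.minAreaRect(Q[:,:2].astype(np.float32)); print(n,"bar",len(Q),r,np.percentile(Q[:,2],[5,50,95]).round(1))
    cc=Q.mean(0);u,s,v=np.linalg.svd(Q-cc);print(cc,v[0])
    R=(abs(P[...,0]-500)<120)&(abs(P[...,1]+140)<110)
    m=R&(abs(P[...,2]-8)<4); Q=P[m]; print("foot",len(Q),cv2.minAreaRect(Q[:,:2].astype(np.float32)))
    brass=(c[...,0]>c[...,2]+50)&R&(P[...,2]>5)&(P[...,2]<60)
    print("brass",brass.sum(),P[brass].mean(0),P[brass].min(0),P[brass].max(0))
    R=(abs(P[...,0]-540)<120)&(abs(P[...,1]-165)<110)
    m=R&(abs(P[...,2]-10)<4); Q=P[m]; print("base",len(Q),cv2.minAreaRect(Q[:,:2].astype(np.float32)))
    Q=P[R&(P[...,2]>130)]; 
    print("hook/mast",len(Q)); print(Q[np.argsort(-Q[:,2])].round(0)[::max(1,len(Q)//40)].tolist())
E
```

```text
side bar 181 ((507.0968017578125, -151.22061157226562), (15.932745933532715, 99.68597412109375), 21.571821212768555) [133.6 147.6 153.4]
[ 507.25491268 -158.98882773  145.68495664] [ 0.39378416 -0.91855588 -0.0344837 ]
foot 257 ((493.1363220214844, -128.0045623779297), (223.494384765625, 185.04725646972656), 0.18124940991401672)
brass 98 [ 486.63873266 -143.25029897   31.95278869] [ 473.83611537 -157.22396478   14.18025222] [ 499.11268237 -118.52982325   44.33183385]
base 318 ((526.7371826171875, 212.07925415039062), (135.6392364501953, 205.58822631835938), 26.37177848815918)
hook/mast 97
[[593.0, 187.0, 188.0], [589.0, 181.0, 187.0], [585.0, 181.0, 183.0], [582.0, 181.0, 179.0], [551.0, 163.0, 176.0], [586.0, 188.0, 173.0], [519.0, 156.0, 173.0], [548.0, 166.0, 172.0], [546.0, 179.0, 170.0], [579.0, 186.0, 170.0], [516.0, 155.0, 170.0], [583.0, 188.0, 169.0], [541.0, 163.0, 169.0], [582.0, 181.0, 168.0], [575.0, 182.0, 168.0], [563.0, 175.0, 168.0], [522.0, 151.0, 167.0], [548.0, 168.0, 167.0], [541.0, 160.0, 167.0], [537.0, 162.0, 166.0], [531.0, 165.0, 165.0], [571.0, 180.0, 165.0
[... 1644 characters left out ...]
0, 171.0], [542.0, 168.0, 171.0], [522.0, 165.0, 171.0], [516.0, 153.0, 171.0], [519.0, 165.0, 170.0], [542.0, 171.0, 170.0], [517.0, 159.0, 170.0], [568.0, 177.0, 169.0], [563.0, 174.0, 169.0], [560.0, 177.0, 169.0], [572.0, 183.0, 168.0], [548.0, 171.0, 168.0], [514.0, 156.0, 168.0], [534.0, 168.0, 168.0], [534.0, 162.0, 168.0], [572.0, 180.0, 167.0], [546.0, 168.0, 167.0], [560.0, 174.0, 166.0], [529.0, 160.0, 166.0], [552.0, 163.0, 166.0], [529.0, 165.0, 165.0], [537.0, 168.0, 165.0], [578.0, 186.0, 165.0], [555.0, 163.0, 164.0], [567.0, 178.0, 162.0], [579.0, 181.0, 162.0], [550.0, 166.0, 159.0], [513.0, 158.0, 155.0], [513.0, 161.0, 155.0], [518.0, 153.0, 143.0], [513.0, 156.0, 137.0]]
```

```bash
cat >> h.py <<'E'
def wpts(f,s):
    z=f["z_map"]; H,W=z.shape; fl=H/2/np.tan(np.radians(f["fovy"])/2)
    v,u=np.mgrid[:H,:W]
    P=np.stack([(u-f["cx"])/fl*z,-(v-f["cy"])/fl*z,-z],-1)
    T=np.array(f["tool_from_camera"]); P=P@T[:3,:3].T+T[:3,3]
    return P@Ro.from_euler("xyz",s["ee_rot"],degrees=True).as_matrix().T+s["ee_pos"]
def plan(p1,e1,n,s=None):
    "rows: straight line and even turn from now to pose"
    s=s or state(); p0=np.array(s["ee_pos"]);R0=Ro.from_euler("xyz",s["ee_rot"],degrees=True);R1=Ro.from_euler("xyz",e1,degrees=True)
    w=(R0.inv()*R1).as_rotvec()/n; d=(np.array(p1)-p0)/n
    R=R0
    for i in range(n): print([R.inv().apply(d).round(1).tolist(), w.round(3).tolist()]); R=R*Ro.from_rotvec(w)
E
python3 - <<'E'
from h import *
f=cams.grab_frame("wrist"); print({k:v for k,v in f.items() if k not in("color","z_map")})
plan([440,-130,360],[180,0,112.5],20)
E
```

```text
{'fovy': 64.12714673822325, 'cx': 280.09756760792044, 'cy': 205.61896488279473, 'tool_from_camera': array([[ 2.15344461e-04,  9.59018543e-01,  2.83343234e-01,
         8.14500129e+01],
       [ 9.99999911e-01, -3.09063216e-04,  2.86059111e-04,
         9.96700378e-01],
       [ 3.61906963e-04,  2.83343147e-01, -9.59018524e-01,
        -1.48314253e+02],
       [ 0.00000000e+00,  0.00000000e+00,  0.00000000e+00,
         1.00000000e+00]]), 'shot': 4}
[[17.3, -13.6, -6.2], [0.0, 0.0, -0.077]]
[[18.3, -12.3, -6.2], [0.0, 0.0, -0.077]]
[[19.1, -10.8, -6.2], [0.0, 0.0, -0.077]]
[[19.9, -9.4, -6.2], [0.0, 0.0, -0.077]]
[[20.6, -7.8, -6.2], [0.0, 0.0, -0.077]]
[[21.1, -6.2, -6.2], [0.0, 0.0, -0.077]]
[[21.5, -4.6, -6.2], [0.0, 0.0, -0.077]]
[[21.8, -2.9, -6.2], [0.0, 0.0, -0.077]]
[[22.0, -1.2, -6.2], [0.0, 0.0, -0.077]]
[[22.0, 0.5, -6.2], [0.0, 0.0, -0.077]]
[[21.9, 2.1, -6.2], [0.0, 0.0, -0.077]]
[[21.7, 3.8, -6.2], [0.0, 0.0, -0.077]]
[[21.3, 5.4, -6.2], [0.0, 0.0, -0.077]]
[[20.8, 7.1, -6.2], [0.0, 0.0, -0.077]]
[[20.2, 8.6, -6.2], [0.0, 0.0, -0.077]]
[[19.5, 10.2, -6.2], [0.0, 0.0, -0.077]]
[[18.7, 11.6, -6.2], [0.0, 0.0, -0.077]]
[[17.7, 13.0, -6.2], [0.0, 0.0, -0.077]]
[[16.7, 14.3, -6.2], [0.0, 0.0, -0.077]]
[[15.5, 15.6, -6.2], [0.0, 0.0, -0.077]]
```

Emit:
servo_tool(steps=[[0,[17.3,-13.6,-6.2],[0,0,-0.077]],[0,[18.3,-12.3,-6.2],[0,0,-0.077]],[0,[19.1,-10.8,-6.2],[0,0,-0.077]],[0,[19.9,-9.4,-6.2],[0,0,-0.077]],[0,[20.6,-7.8,-6.2],[0,0,-0.077]],[0,[21.1,-6.2,-6.2],[0,0,-0.077]],[0,[21.5,-4.6,-6.2],[0,0,-0.077]],[0,[21.8,-2.9,-6.2],[0,0,-0.077]],[0,[22,-1.2,-6.2],[0,0,-0.077]],[0,[22,0.5,-6.2],[0,0,-0.077]]])

```text
time_s: 2.5
ee_pos: [340.4, -325.1, 298.3]
ee_rot: [180.0, 0.0, 69.0]
force: [0.1, -0.5, -0.5]
gripper_width: 91.5
gripper_force: 0.0
```

Emit:
servo_tool(steps=[[0,[21.9,2.1,-6.2],[0,0,-0.077]],[0,[21.7,3.8,-6.2],[0,0,-0.077]],[0,[21.3,5.4,-6.2],[0,0,-0.077]],[0,[20.8,7.1,-6.2],[0,0,-0.077]],[0,[20.2,8.6,-6.2],[0,0,-0.077]],[0,[19.5,10.2,-6.2],[0,0,-0.077]],[0,[18.7,11.6,-6.2],[0,0,-0.077]],[0,[17.7,13,-6.2],[0,0,-0.077]],[0,[16.7,14.3,-6.2],[0,0,-0.077]],[0,[15.5,15.6,-6.2],[0,0,-0.077]]])

```text
time_s: 3.5
ee_pos: [438.7, -128.4, 360.3]
ee_rot: [180.0, 0.0, 113.2]
force: [-0.3, -0.2, -0.4]
gripper_width: 91.0
gripper_force: 0.0
```

```bash
python3 - <<'E'
from h import *
s=state(); s=state(); print(s["ee_pos"],s["ee_rot"],s["qpos"],s["force"])
f=cams.grab_frame("wrist"); save(f,"w1.png")
P=wpts(f,s); np.savez("pics/w1.npz",P=P,c=f["color"])
for t in("carrier","grip_bar","weight","hole2"):
    for d in look_for(f,t)[:2]: c,w=map(int,np.round(d["at"])); print(t,d["confidence"],d["at"],P[w,c].round(1))
E
```

```text
[ 438.74255186 -128.42541545  360.33789168] [1.79986584e+02 1.92716397e-02 1.13159474e+02] [-1.77529159e+01  4.16351261e+00  9.01562994e+01 -5.79400899e-03
  8.56574280e+01 -4.09119544e+01] [-0.27142318 -0.15179654 -0.43782302]
carrier 0.67 [318.6, 187.0] [ 497.4 -129.6   69.9]
grip_bar 0.56 [319.7, 187.1] [ 496.4 -127.2   80.6]
weight 0.9 [312.5, 177.3] [ 488.  -125.2   40.7]
hole2 0.59 [321.2, 190.4] [ 496.8 -128.3   92.7]
```

View pics/w1.png

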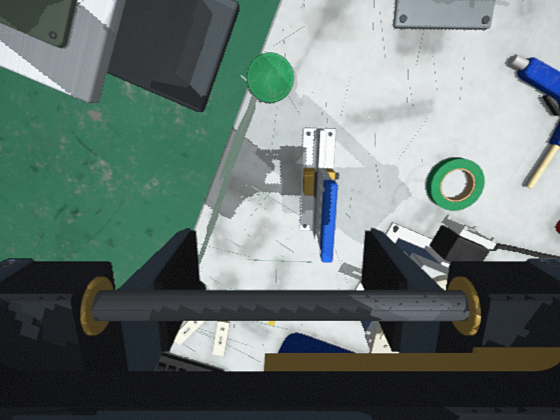

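```bash
python3 - <<'E'
from h import *
d=np.load("pics/w1.npz");P=d["P"];c=d["c"].astype(int)
R=(abs(P[...,0]-500)<110)&(abs(P[...,1]+140)<110)
blue=(c[...,2]>c[...,0]+60)&(c[...,2]>c[...,1]+40)&R&(P[...,2]>145)
Q=P[blue]; print("bar",len(Q),np.percentile(Q[:,2],[5,50,95])); r=cv2.minAreaRect(Q[:,:2].astype(np.float32));print(r)
cc=Q.mean(0);v=np.linalg.svd(Q[:,:2]-cc[:2])[2][0]; v*=np.sign(v[1]); print(cc,v)
C=np.array(r[0]); n=np.array([v[1],-v[0]])
loc=np.stack([(P[...,:2]-C)@n,(P[...,:2]-C)@v,P[...,2]],-1)
brass=(c[...,0]>c[...,2]+40)&(abs(loc[...,0])<30)&(abs(loc[...,1])<100)&(P[...,2]>5)&(P[...,2]<60)
B=loc[brass]; print("brass",len(B)); 
for z0 in range(5,60,5):
    q=B[(B[:,2]>=z0)&(B[:,2]<z0+5)]
    if len(q): print(z0,len(q),q.min(0).round(1),q.max(0).round(1))
F=loc[R&(abs(P[...,2]-8)<3.5)&(abs(loc[...,0])<32)&(abs(loc[...,1])<115)&(c.min(-1)>120)]
print("foot",len(F),np.percentile(F,[0.5,3,50,97,99.5],axis=0).round(1))
W=loc[R&(P[...,2]>47)&(P[...,2]<57)&(abs(loc[...,0])<15)&(loc[...,1]>40)]; print("web edge",len(W),W.min(0) if len(W) else 0,W.max(0) if len(W) else 0)
im=d["c"][110:280,250:400][...,::-1]; cv2.imwrite("pics/w1c.png",cv2.resize(im,None,fx=3.5,fy=3.5,interpolation=cv2.INTER_NEAREST))
E
```

```text
bar 974 [148.43895475 151.24085185 152.77890178]
((480.9398193359375, -114.77372741699219), (37.8692741394043, 184.10328674316406), 38.837928771972656)
[ 506.35841548 -146.38902445  157.25123664] [-0.49263304  0.87023715]
brass 307
15 4 [-11.7 -26.3  17.8] [-5.  -3.  19.3]
20 15 [-12.8 -34.2  20.3] [29.6 -3.4 24.8]
25 11 [-9.1 -6.5 25.3] [ 4.5 -2.8 29.3]
30 21 [-10.1 -14.3  30.6] [29.6 -2.9 34.9]
35 85 [-12.2 -37.8  35.5] [29.4 -3.4 40. ]
40 171 [-12.4 -37.3  40.1] [29.6 -3.9 42.9]
foot 904 [[ -21.9 -103.5    5.1]
 [ -19.4  -99.9    5.7]
 [   0.5   10.4    7.4]
 [  30.8   51.     9.2]
 [  31.8   53.3    9.7]]
web edge 0 0 0
```

View pics/w1c.png

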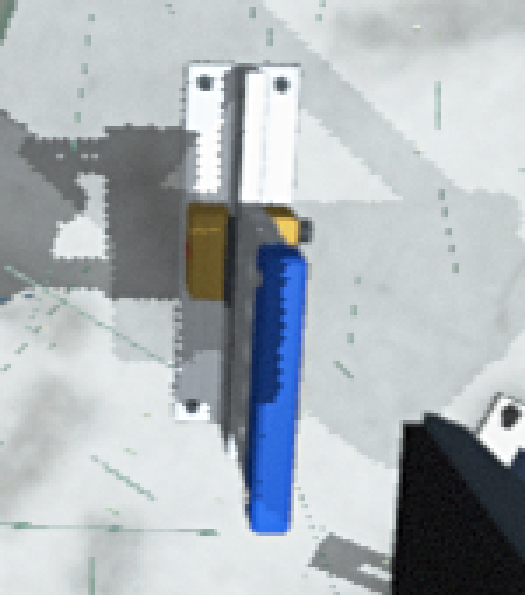

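```bash
python3 - <<'E'
from h import *
d=np.load("pics/w1.npz");P=d["P"];c=d["c"].astype(int)
R=(np.hypot(P[...,0]-507,P[...,1]+150)<70)
blue=(c[...,2]>c[...,0]+60)&(c[...,2]>c[...,1]+40)&R&(P[...,2]>140)&(P[...,2]<160)
n_,l,st,_=cv2.connectedComponentsWithStats(blue.astype(np.uint8)); blue=l==1+st[1:,4].argmax()
Q=P[blue]; Q=Q[abs(Q[:,2]-np.median(Q[:,2]))<4]
r=cv2.minAreaRect(Q[:,:2].astype(np.float32)); print(len(Q),np.median(Q[:,2]),r)
v=np.linalg.svd(Q[:,:2]-Q[:,:2].mean(0))[2][0]; v*=np.sign(v[1]); C=np.array(r[0]); n=np.array([v[1],-v[0]]); print("yaw",np.degrees(np.arctan2(n[1],n[0])))
loc=np.stack([(P[...,:2]-C)@n,(P[...,:2]-C)@v,P[...,2]],-1)
print("bar y",np.percentile((Q[:,:2]-C)@v,[1,99]),"x",np.percentile((Q[:,:2]-C)@n,[1,99]))
b=(c[...,0]>c[...,2]+40)&(abs(loc[...,0])<30)&(abs(loc[...,1])<100)&(abs(P[...,2]-40)<4)
B=loc[b]; print("brass",len(B))
for lo,hi in((-30,-4),(4,30)):
    q=B[(B[:,0]>lo)&(B[:,0]<hi)]; print(np.percentile(q,[0,3,50,97,100],axis=0).round(1).tolist())
F=loc[(abs(P[...,2]-8)<3)&(abs(loc[...,0])<27)&(abs(loc[...,1])<115)&(c.min(-1)>190)&(loc[...,1]>50)]
print("foot",len(F),np.percentile(F,[0.5,3,97,99.5],axis=0).round(1).tolist())
E
```

```text
934 151.2457586582919 ((509.41259765625, -150.25413513183594), (13.1922607421875, 95.46215057373047), 22.281932830810547)
yaw 22.276561113917158
bar y [-45.97685495  46.95999513] x [-6.44415288  6.42977857]
brass 275
[[-21.4, 5.9, 37.0], [-21.0, 6.6, 38.5], [-14.5, 22.5, 40.4], [-8.1, 39.5, 42.0], [-7.7, 39.7, 42.9]]
[[12.1, 28.5, 37.4], [12.4, 30.2, 38.0], [18.0, 36.0, 40.1], [22.3, 40.0, 41.5], [22.8, 40.1, 42.0]]
foot 542 [[-22.6, 50.3, 5.3], [-21.4, 51.8, 6.0], [23.7, 96.2, 9.3], [24.6, 97.2, 9.8]]
```

Emit:
servo_tool(steps=[[0,[21,21.6,2],[0,0,0.0015]],[0,[21,21.6,2],[0,0,0.0015]],[0,[21,21.6,2],[0,0,0.0015]],[0,[21,21.6,2],[0,0,0.0015]],[0,[21,21.6,2],[0,0,0.0015]],[0,[21,21.6,2],[0,0,0.0015]],[0,[21,21.6,2],[0,0,0.0015]],[0,[21,21.6,2],[0,0,0.0015]],[0,[21,21.6,2],[0,0,0.0015]],[0,[21,21.6,2],[0,0,0.0015]]])

```text
time_s: 4.75
ee_pos: [557.7, 147.3, 339.4]
ee_rot: [-179.9, 0.0, 112.0]
force: [0.0, -0.3, 0.1]
gripper_width: 91.3
gripper_force: 0.0
```

```bash
python3 - <<'E'
from h import *
import time
fs=[]
s=state()
f=cams.grab_frame("wrist"); s=state(); print(s["ee_pos"],s["ee_rot"],s["qvel"].round(2))
Z=[]
for i in range(4):
    s=state(); f=cams.grab_frame("wrist"); Z.append(f["z_map"].copy())
Z=np.array(Z); print("noise",np.median(Z.std(0)))
f=dict(f); f["z_map"]=np.where((Z>0).all(0),np.median(Z,0),0).astype(np.float32)
save(f,"w2.png"); P=wpts(f,s); np.savez("pics/w2.npz",P=P,c=f["color"])
im=f["color"]
R=(abs(P[...,0]-550)<100)&(abs(P[...,1]-170)<90)&(P[...,2]>0)
m=R&(abs(P[...,2]-10)<3)
Q=P[R&(P[...,2]>130)]; print(len(Q))
v,u=np.where(R&(P[...,2]>130)); print(u.min(),u.max(),v.min(),v.max())
u0,u1,v0,v1=max(u.min()-30,0),u.max()+30,max(v.min()-30,0),v.max()+30
cr=im[v0:v1,u0:u1][...,::-1]; k=min(780/cr.shape[1],580/cr.shape[0]);print(u0,v0,k); cv2.imwrite("pics/w2c.png",cv2.resize(cr,None,fx=k,fy=k,interpolation=cv2.INTER_NEAREST))
E
```

```text
[559.26189262 151.40036228 338.28229235] [ 1.79945262e+02 -1.71773280e-01  1.12127562e+02] [-2.3  -1.61  3.66 -1.92  1.5  -4.73]
noise 0.7652649
80193
0 559 0 419
0 0 1.380952380952381
```

View pics/w2c.png

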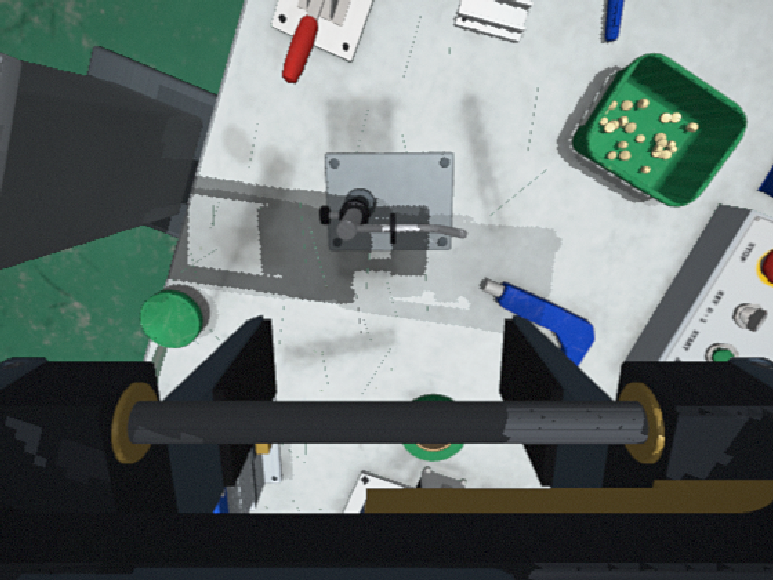

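```bash
python3 - <<'E'
from h import *
d=np.load("pics/w2.npz");P=d["P"];c=d["c"].astype(int)
S=np.zeros(P.shape[:2],bool);S[103:190,228:345]=1
hi=S&(P[...,2]>150)
Q=P[hi]; print(len(Q))
# base: robust
m=S&(abs(P[...,2]-10)<3.0)&(c.mean(-1)<200)
m=cv2.morphologyEx(m.astype(np.uint8),cv2.MORPH_OPEN,np.ones((3,3)))
r=cv2.minAreaRect(P[m>0][:,:2].astype(np.float32)); print("base",m.sum(),r, np.median(P[m>0][:,2]))
yaw=r[2] if r[1][0]>r[1][1] else r[2]-90
print("table z",np.median(P[250:290,250:330,2]), np.median(P[30:90,300:380,2]))
hx=np.array([np.cos(np.radians(yaw)),np.sin(np.radians(yaw))]);hy=np.array([-hx[1],hx[0]])
O=np.array(r[0])-30*hx; print("yaw",yaw,"origin",O)
L=np.stack([(P[...,:2]-O)@hx,(P[...,:2]-O)@hy,P[...,2]],-1)
q=L[hi]
for a in range(-12,86,4):
    t=q[(q[:,0]>=a)&(q[:,0]<a+4)]
    if len(t): print(a,len(t),"y",np.percentile(t[:,1],[5,50,95]).round(1),"z",np.percentile(t[:,2],[10,50,90]).round(1))
E
```

```text
774
base 4784 ((550.4947509765625, 169.45254516601562), (129.58456420898438, 97.1630859375), 22.088632583618164) 9.982246773365262
table z 0.24013433796619665 -0.14556077183817706
yaw 22.088632583618164 origin [522.69665332 158.17133216]
-8 26 y [-2.8  1.5  5.9] z [164.5 171.5 172.1]
-4 72 y [-5.   1.7  6.7] z [165.7 171.7 172.3]
0 64 y [-4.1  2.5  6.5] z [158.6 171.1 172. ]
4 36 y [-2.4  1.5  4.2] z [155.5 167.4 170.8]
8 25 y [-1.2  0.7  2.5] z [165.  166.  166.4]
12 19 y [-1.2  0.7  2.5] z [165.  166.3 166.8]
16 20 y [-1.3  0.8  2.5] z [164.7 166.  166.5]
20 19 y [-1.3  0.7  2.6] z [165.1 166.1 166.7]
24 22 y [-1.2  0.8  3.5] z [165.5 166.2 166.9]
28 205 y [-1.  55.9 55.9] z [170.6 487.4 487.4]
32 39 y [-5.1  0.7  8.3] z [165.9 170.  173.8]
36 24 y [-1.3  0.8  2.6] z [165.3 165.9 166.6]
40 21 y [-1.3  0.7  2.6] z [165.5 166.  166.4]
44 20 y [-1.2  0.7  2.5] z [165.2 165.9 166.7]
48 20 y [-1.2  0.7  2.6] z [165.5 166.2 166.7]
52 20 y [-1.2  0.7  2.6] z [165.3 166.1 166.8]
56 19 y [-1.1  0.9  2.7] z [165.7 166.8 167.3]
60 21 y [-0.7  1.   2.4] z [167.6 168.9 170.3]
64 23 y [-1.   0.8  2.6] z [171.3 174.1 176.6]
68 24 y [-0.9  0.8  2.7] z [177.8 181.  182.8]
72 24 y [-0.7  1.1  2.7] z [184.3 186.5 188.9]
76 11 y [-0.4  1.1  2.3] z [188.3 189.  189.3]
```

```bash
python3 - <<'E'
from h import *
s=state(); print(s["ee_pos"],s["ee_rot"]); plan([503.3,-135.5,220],[180,0,112.3],10)
E
```

```text
[557.06527133 146.29338931 339.57752628] [-1.79925064e+02  3.90028667e-02  1.12038589e+02]
[[-24.1, -15.5, 12.0], [-0.0, 0.0, -0.0]]
[[-24.1, -15.6, 12.0], [-0.0, 0.0, -0.0]]
[[-24.1, -15.6, 12.0], [-0.0, 0.0, -0.0]]
[[-24.1, -15.6, 12.0], [-0.0, 0.0, -0.0]]
[[-24.1, -15.6, 12.0], [-0.0, 0.0, -0.0]]
[[-24.1, -15.6, 12.0], [-0.0, 0.0, -0.0]]
[[-24.1, -15.6, 12.0], [-0.0, 0.0, -0.0]]
[[-24.1, -15.6, 12.0], [-0.0, 0.0, -0.0]]
[[-24.0, -15.6, 12.0], [-0.0, 0.0, -0.0]]
[[-24.0, -15.7, 12.0], [-0.0, 0.0, -0.0]]
```

```bash
cat > hook.py <<'E'
from h import *
def meas(P,c):
    S=np.zeros(P.shape[:2],bool);S[85:210,210:365]=1
    m=S&(abs(P[...,2]-10)<3.0)&(c.astype(int).mean(-1)<200)&(np.hypot(P[...,0]-550,P[...,1]-169)<90)
    m=cv2.morphologyEx(m.astype(np.uint8),cv2.MORPH_OPEN,np.ones((3,3)))
    r=cv2.minAreaRect(P[m>0][:,:2].astype(np.float32)); yaw=r[2] if r[1][0]>r[1][1] else r[2]-90
    hx=np.array([np.cos(np.radians(yaw)),np.sin(np.radians(yaw))]);hy=np.array([-hx[1],hx[0]]);O=np.array(r[0])-30*hx
    L=np.stack([(P[...,:2]-O)@hx,(P[...,:2]-O)@hy,P[...,2]],-1)
    q=L[S&(P[...,2]>150)&(P[...,2]<200)&(abs(L[...,1])<8)]
    lev=q[(q[:,0]>38)&(q[:,0]<54)]; top=q[(abs(q[:,0])<5)&(q[:,2]>168)]; tip=q[q[:,0]>62]
    print("yaw",yaw,"O",O.round(1),r[1],"lev y",np.median(lev[:,1]).round(2),"z",np.percentile(lev[:,2],[50,90]).round(1),"top",np.median(top[:,2]).round(1),"tip max x,z",tip.max(0).round(1))
E
python3 - <<'E'
from hook import *
for i in range(4):
    s=state(); f=cams.grab_frame("wrist"); print(s["ee_pos"].round(1),s["ee_rot"].round(2),s["qvel"].round(1)); meas(wpts(f,s),f["color"])
E
```

```text
[557.1 146.3 339.6] [-1.7993e+02  4.0000e-02  1.1204e+02] [-0.5 -0.8  0.1  0.3 -0.1  0.1]
yaw 22.06197166442871 O [522.6 160. ] (128.99789428710938, 98.49063873291016) lev y 0.59 z [165.6 166.7] top 171.2 tip max x,z [ 79.9   3.4 191.2]
[557.  146.1 339.9] [-1.7996e+02  4.0000e-02  1.1202e+02] [-0.2 -0.4 -0.   0.2 -0.1  0.1]
yaw 22.03816032409668 O [522.5 159.7] (129.55902099609375, 98.5605697631836) lev y 0.67 z [165.6 166.6] top 171.2 tip max x,z [ 79.5   3.5 190.7]
[557.  146.2 340.2] [-1.7999e+02  3.0000e-02  1.1201e+02] [ 0.2 -0.2 -0.2  0.1 -0.   0. ]
yaw 22.67914390563965 O [522.6 159.7] (129.37705993652344, 99.47048950195312) lev y 0.23 z [165.4 166.7] top 171.2 tip max x,z [ 79.6   2.7 190.4]
[557.  146.2 340.2] [1.7999e+02 3.0000e-02 1.1201e+02] [ 0.2 -0.1 -0.2  0.2 -0.2  0. ]
yaw 22.044023513793945 O [522.3 159.8] (129.48745727539062, 98.60076904296875) lev y 0.55 z [165.5 166.9] top 171.4 tip max x,z [ 79.8   3.3 190.7]
```

Emit:
servo_tool(steps=[[0,[-24,-15.6,10],[0,0,-0.0005]],[0,[-24,-15.6,10],[0,0,-0.0005]],[0,[-24,-15.6,10],[0,0,-0.0005]],[0,[-24,-15.6,10],[0,0,-0.0005]],[0,[-24,-15.6,10],[0,0,-0.0005]],[0,[-24,-15.6,10],[0,0,-0.0005]],[0,[-24,-15.6,10],[0,0,-0.0005]],[0,[-24,-15.6,10],[0,0,-0.0005]],[0,[-24,-15.6,10],[0,0,-0.0005]],[0,[-24,-15.6,10],[0,0,-0.0005]]])

```text
time_s: 6.2
ee_pos: [502.9, -135.3, 240.0]
ee_rot: [180.0, 0.0, 112.3]
force: [-0.2, 0.2, -1.4]
gripper_width: 91.3
gripper_force: 0.0
```

Emit:
servo_tool(steps=[[0,[0,0,0],[0,0,0]],[0,[0,0,0],[0,0,0]],[0,[0,0,0],[0,0,0]],[0,[0,0,0],[0,0,0]],[0,[0,0,0],[0,0,0]],[0,[0,0,0],[0,0,0]],[0,[0,0,0],[0,0,0]],[0,[0,0,0],[0,0,0]],[0,[0,0,0],[0,0,0]],[0,[0,0,0],[0,0,0]]])

```text
time_s: 7.2
ee_pos: [503.7, -133.7, 239.9]
ee_rot: [-180.0, 0.0, 112.4]
force: [0.1, 0.5, -0.3]
gripper_width: 90.9
gripper_force: 0.0
```

```bash
cat > car.py <<'E'
from h import *
def meas(P,c):
    c=c.astype(int)
    R=(np.hypot(P[...,0]-507,P[...,1]+150)<75)
    blue=(c[...,2]>c[...,0]+50)&(c[...,2]>c[...,1]+30)&R&(P[...,2]>146)&(P[...,2]<157)
    n_,l,st,_=cv2.connectedComponentsWithStats(blue.astype(np.uint8)); blue=l==1+st[1:,4].argmax()
    Q=P[blue]; r=cv2.minAreaRect(Q[:,:2].astype(np.float32)); v=np.linalg.svd(Q[:,:2]-Q[:,:2].mean(0))[2][0]; v*=np.sign(v[1]);n=np.array([v[1],-v[0]])
    C=np.array(r[0]); print(len(Q),np.median(Q[:,2]).round(1),"C",C.round(1),np.round(r[1],1),"yaw",np.degrees(np.arctan2(n[1],n[0])).round(2))
    loc=np.stack([(P[...,:2]-C)@n,(P[...,:2]-C)@v,P[...,2]],-1)
    b=(c[...,0]>c[...,2]+40)&(abs(loc[...,0])<30)&(abs(loc[...,1])<100)&(abs(P[...,2]-40)<4); B=loc[b]
    if len(B)>20: print("brass",len(B),np.percentile(B,[0,2,98,100],axis=0).round(1).tolist())
    F=loc[(abs(P[...,2]-8)<3)&(abs(loc[...,0])<27)&(abs(loc[...,1])<115)&(c.min(-1)>180)&(loc[...,1]>50)]
    if len(F)>20: print("foot end",np.percentile(F,[1,99],axis=0).round(1).tolist())
E
python3 - <<'E'
from car import *
for i in range(3):
    s=state(); f=cams.grab_frame("wrist"); print(s["ee_pos"].round(1),s["ee_rot"].round(2),s["qvel"].round(1)); meas(wpts(f,s),f["color"])
save(f,"w3.png")
E
```

```text
[ 503.7 -133.7  239.9] [-180.     0.   112.4] [-0.1  0.  -0.   0.  -0.   0. ]
1920 151.3 C [ 508.8 -148.5] [12.9 92.2] yaw 22.01
brass 716 [[-21.6, 2.4, 36.0], [-20.5, 3.3, 37.2], [20.9, 38.0, 42.1], [21.7, 38.3, 42.9]]
foot end [[-22.9, 50.4, 5.6], [23.5, 94.8, 9.3]]
[ 503.7 -133.7  239.9] [-1.800e+02  1.000e-02  1.124e+02] [-0.1  0.  -0.  -0.   0.1  0. ]
1923 151.3 C [ 508.8 -148.5] [12.9 91.7] yaw 22.01
brass 710 [[-21.5, 2.7, 36.0], [-20.5, 3.3, 37.1], [20.9, 37.9, 42.0], [21.8, 38.3, 42.8]]
foot end [[-22.9, 50.3, 5.6], [23.6, 94.7, 9.3]]
[ 503.7 -133.7  239.9] [-180.     0.   112.4] [ 0.1 -0.1 -0.1 -0.  -0.1  0.1]
1913 151.3 C [ 508.7 -148.2] [12.9 91.3] yaw 22.03
brass 710 [[-21.6, 2.3, 36.1], [-20.5, 3.0, 37.7], [20.9, 37.6, 41.9], [21.7, 37.9, 42.9]]
foot end [[-22.9, 50.2, 5.6], [23.5, 94.4, 9.2]]
```

Emit:
servo_tool(steps=[[0,[-0.4,-0.2,10],[0,0,0.001]],[0,[-0.4,-0.2,10],[0,0,0.001]],[0,[-0.4,-0.2,10],[0,0,0.001]],[0,[-0.4,-0.2,10],[0,0,0.001]],[0,[-0.4,0,10],[0,0,0.001]],[0,[-0.3,0,10],[0,0,0.001]],[0,[0,0,10],[0,0,0.001]],[0,[0,0,10],[0,0,0]],[0,[0,0,10],[0,0,0]],[0,[0,0,0],[0,0,0]]])

```text
time_s: 8.35
ee_pos: [502.9, -135.8, 148.4]
ee_rot: [-179.9, -0.1, 112.0]
force: [-0.1, -0.1, 0.2]
gripper_width: 91.1
gripper_force: 0.0
```

Emit:
servo_tool(steps=[[200,[0,0,0],[0,0,0]],[255,[0,0,0],[0,0,0]],[255,[0,0,0],[0,0,0]],[255,[0,0,0],[0,0,0]],[255,[0,0,0],[0,0,0]],[255,[0,0,0],[0,0,0]],[255,[0,0,0],[0,0,0]],[255,[0,0,0],[0,0,0]],[255,[0,0,0],[0,0,0]],[255,[0,0,0],[0,0,0]]], squeeze=50)

```text
time_s: 9.35
ee_pos: [503.7, -136.1, 149.9]
ee_rot: [-180.0, 0.0, 112.0]
force: [-0.2, -0.7, 0.3]
gripper_width: 14.1
gripper_force: 1.3
```

Emit:
servo_tool(steps=[[255,[0,0,0],[0,0,0]],[255,[0,0,0],[0,0,0]],[255,[0,0,-3],[0,0,0]],[255,[0,0,-6],[0,0,0]],[255,[0,0,-10],[0,0,0]],[255,[0,0,-16],[0,0,0]],[255,[0,0,-20],[0,0,0]],[255,[0,0,-20],[0,0,0]],[255,[0,0,-20],[0,0,0]],[255,[0,0,-15],[0,0,0]]], squeeze=50)

```text
time_s: 10.35
ee_pos: [504.1, -136.1, 261.9]
ee_rot: [179.9, 0.1, 112.0]
force: [0.5, 0.3, -5.8]
gripper_width: 13.8
gripper_force: 50.0
```

Emit:
servo_tool(steps=[[255,[0,0,-10],[0,0,0]],[255,[0,0,-5],[0,0,0]],[255,[0,0,0],[0,0,0]],[255,[0,0,0],[0,0,0]],[255,[0,0,0],[0,0,0]],[255,[0,0,0],[0,0,0]],[255,[0,0,0],[0,0,0]],[255,[0,0,0],[0,0,0]],[255,[0,0,0],[0,0,0]],[255,[0,0,0],[0,0,0]]])

```text
time_s: 11.35
ee_pos: [503.9, -136.1, 275.0]
ee_rot: [180.0, 0.0, 112.0]
force: [-0.0, -0.2, -5.4]
gripper_width: 13.9
gripper_force: 50.0
```

```bash
python3 - <<'E'
from h import *
s=state(); print(s)
f=cams.grab_frame("side"); P=pts(f); np.savez("pics/s2.npz",P=P,c=f["color"]); g=cams.grab_frame("wrist")
a=f["color"][150:290,230:350]; a=cv2.resize(a,(480,560),interpolation=cv2.INTER_NEAREST)
b=g["color"][:, 140:460]; cv2.imwrite("pics/m2.png",np.hstack([a[:420],b])[...,::-1])
E
```

```text
{'time_s': 11.35, 'qpos': array([-1.63717336e+01,  1.21739965e+01,  9.25225416e+01, -5.56495482e-03,
        7.52980338e+01, -3.83734736e+01]), 'qvel': array([ 0.04241427,  0.02769479, -0.00557732,  0.07793007,  0.04061825,
       -0.17470374]), 'effort': array([-2.44966523e-04, -3.88657665e+01, -2.60372543e+01,  4.92519268e-02,
        9.09800758e-02, -1.81673481e-04]), 'ee_pos': array([ 503.8691297 , -136.07139549,  274.96120266]), 'ee_rot': array([1.79999086e+02, 7.58972070e-03, 1.12003152e+02]), 'force': array([-0.03460666, -0.16630719, -5.36653542]), 'torque': array([-0.0251928 , -0.11782849, -0.00638694]), 'gripper_force': 49.99739706516266, 'gripper_width': 13.907748873372658}
```

View pics/m2.png

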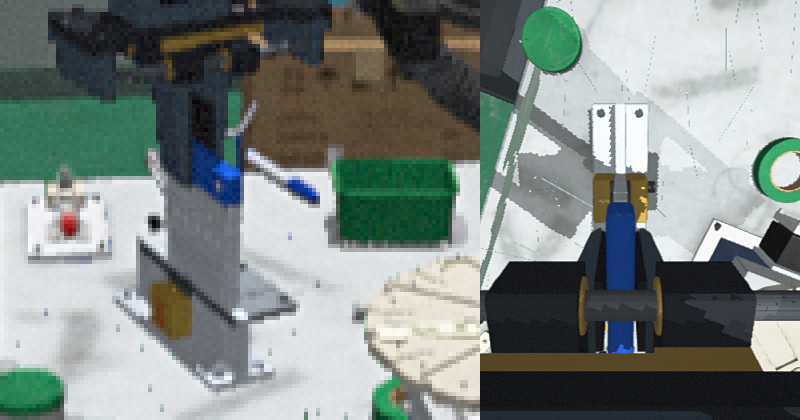

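Emit:
servo_tool(steps=[[255,[0,0,-10],[0,0,0]],[255,[0,0,-20],[0,0,0]],[255,[4,4,-25],[0,0,0]],[255,[8,7,-20],[0,0,0]],[255,[12,10,-15],[0,0,0]],[255,[17,14,-5],[0,0,0]],[255,[22,19,0],[0,0,0]],[255,[26,22,0],[0,0,0]],[255,[28,24,0],[0,0,0]],[255,[28,24,0],[0,0,0]]])

```text
time_s: 12.45
ee_pos: [564.8, 46.0, 370.9]
ee_rot: [179.9, 0.0, 112.0]
force: [0.8, -0.6, -6.0]
gripper_width: 13.4
gripper_force: 50.0
```

Emit:
servo_tool(steps=[[255,[28,24,0],[0,0,0]],[255,[28,24,0],[0,0,0]],[255,[24,20,0],[0,0,0]],[255,[18,15,0],[0,0,0]],[255,[12,10,0],[0,0,0]],[255,[8,7,0],[0,0,0]],[255,[5,4,0],[0,0,0]],[255,[0,0,0],[0,0,0]],[255,[0,0,0],[0,0,0]],[255,[0,0,0],[0,0,0]]])

```text
time_s: 13.45
ee_pos: [614.7, 196.8, 370.2]
ee_rot: [-180.0, 0.0, 111.9]
force: [-0.5, 0.6, -5.8]
gripper_width: 13.9
gripper_force: 50.0
```

```bash
cat > k.py <<'E'
from h import *
O=np.array([522.3,160.4]);Y=22.1;SH=-0.7
hx=np.array([np.cos(np.radians(Y)),np.sin(np.radians(Y)),0]);hy=np.array([-hx[1],hx[0],0]);ez=np.array([0,0,1.])
HOLE=np.array([-0.6,0,53.9])
def pose(x,z,t,y=0):
    "TCP pose for hole at hook-frame x,z(as drawn), tilt t"
    c,s_=np.cos(np.radians(t)),np.sin(np.radians(t))
    R=np.stack([hy,c*hx+s_*ez,s_*hx-c*ez],1)
    h=np.array([*O,SH])+x*hx+y*hy+z*ez
    return h-R@HOLE, Ro.from_matrix(R).as_euler("xyz",degrees=True)
def now(s=None):
    s=s or state();R=Ro.from_euler("xyz",s["ee_rot"],degrees=True).as_matrix()
    h=s["ee_pos"]+R@HOLE-np.array([*O,SH]); w=R.T
    t=np.degrees(np.arctan2(R[2,1],R[:,1]@hx))
    print("hole hook-frame",[round(float(h@a),1) for a in(hx,hy,ez)],"tilt",round(t,1),"ee",s["ee_pos"].round(1),s["ee_rot"].round(2),"F",s["force"].round(1),"t",s["time_s"],"q",s["qpos"].round(0))
def tip(u): return 77.5+u*np.cos(np.radians(58)),188.5+u*np.sin(np.radians(58))
E
python3 - <<'E'
from k import *
now(); plan(*pose(*tip(35),50),10)
E
```

```text
hole hook-frame [99.3, -1.6, 317.0] tilt -0.0 ee [614.7 196.8 370.2] [-1.8000e+02  3.0000e-02  1.1194e+02] F [-0.5  0.6 -5.8] t 13.45 q [17. 23. 64. -0. 93. -5.]
[[0.2, -4.5, 11.8], [-0.087, 0.0, -0.0]]
[[0.2, -5.5, 11.4], [-0.087, 0.0, -0.0]]
[[0.2, -6.4, 10.9], [-0.087, 0.0, -0.0]]
[[0.2, -7.4, 10.3], [-0.087, 0.0, -0.0]]
[[0.2, -8.2, 9.6], [-0.087, 0.0, -0.0]]
[[0.2, -9.0, 8.8], [-0.087, 0.0, -0.0]]
[[0.2, -9.8, 8.0], [-0.087, 0.0, -0.0]]
[[0.2, -10.4, 7.1], [-0.087, 0.0, -0.0]]
[[0.2, -11.0, 6.2], [-0.087, 0.0, -0.0]]
[[0.2, -11.5, 5.2], [-0.087, 0.0, -0.0]]
```

Emit:
servo_tool(steps=[[255,[0.2,-4.5,11.8],[-0.087,0,0]],[255,[0.2,-5.5,11.4],[-0.087,0,0]],[255,[0.2,-6.4,10.9],[-0.087,0,0]],[255,[0.2,-7.4,10.3],[-0.087,0,0]],[255,[0.2,-8.2,9.6],[-0.087,0,0]],[255,[0.2,-9,8.8],[-0.087,0,0]],[255,[0.2,-9.8,8],[-0.087,0,0]],[255,[0.2,-10.4,7.1],[-0.087,0,0]],[255,[0.2,-11,6.2],[-0.087,0,0]],[255,[0.2,-11.5,5.2],[-0.087,0,0]]])

```text
time_s: 14.45
ee_pos: [569.4, 189.4, 256.0]
ee_rot: [133.9, -0.9, 113.1]
force: [-1.9, -0.2, -7.3]
gripper_width: 13.9
gripper_force: 50.0
```

Emit:
servo_tool(steps=[[255,[0,0,0],[0,0,0]],[255,[0,0,0],[0,0,0]],[255,[0,0,0],[0,0,0]],[255,[0,0,0],[0,0,0]],[255,[0,0,0],[0,0,0]],[255,[0,0,0],[0,0,0]],[255,[0,0,0],[0,0,0]],[255,[0,0,0],[0,0,0]],[255,[0,0,0],[0,0,0]],[255,[0,0,0],[0,0,0]]])

```text
time_s: 15.45
ee_pos: [574.9, 190.8, 261.3]
ee_rot: [133.4, -0.7, 113.0]
force: [0.6, 0.5, -5.7]
gripper_width: 13.8
gripper_force: 50.0
```

```bash
python3 - <<'E'
from k import *
s=state(); now(s); plan(*pose(*tip(12),50),10)
f=cams.grab_frame("side"); g=cams.grab_frame("wrist"); np.savez("pics/w4.npz",P=wpts(g,s),c=g["color"])
a=f["color"][150:270,220:340]; a=cv2.resize(a,(420,420),interpolation=cv2.INTER_NEAREST)
b=g["color"][:, 120:490]; cv2.imwrite("pics/m3.png",np.hstack([a,b])[...,::-1])
E
```

```text
hole hook-frame [99.3, 8.9, 225.0] tilt 46.6 ee [574.9 190.8 261.3] [133.37  -0.75 112.98] F [ 0.6  0.5 -5.7] t 15.45 q [ 13.   5. 119.  37.  12. -43.]
[[-0.8, -3.3, 0.7], [-0.006, -0.002, 0.0]]
[[-0.8, -3.3, 0.7], [-0.006, -0.002, 0.0]]
[[-0.8, -3.3, 0.6], [-0.006, -0.002, 0.0]]
[[-0.8, -3.3, 0.6], [-0.006, -0.002, 0.0]]
[[-0.8, -3.3, 0.6], [-0.006, -0.002, 0.0]]
[[-0.8, -3.3, 0.6], [-0.006, -0.002, 0.0]]
[[-0.8, -3.3, 0.6], [-0.006, -0.002, 0.0]]
[[-0.8, -3.3, 0.6], [-0.006, -0.002, 0.0]]
[[-0.8, -3.3, 0.5], [-0.006, -0.002, 0.0]]
[[-0.8, -3.3, 0.5], [-0.006, -0.002, 0.0]]
```

View pics/m3.png

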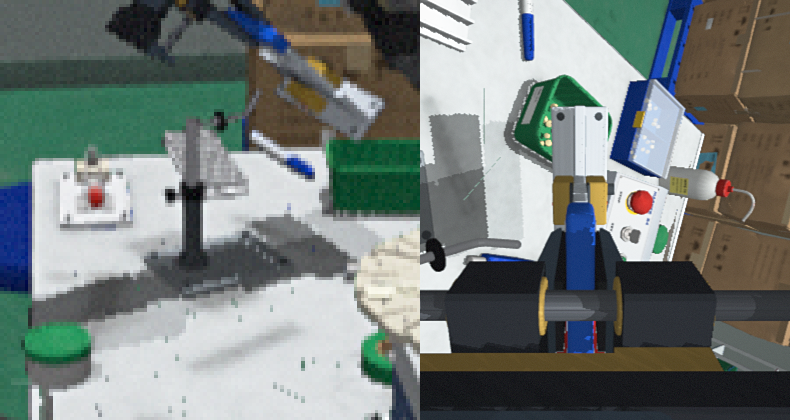

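```bash
python3 - <<'E'
from k import *
plan(*pose(*tip(22),46),10)
E
```

```text
[[-0.8, -1.9, 0.5], [0.001, -0.002, 0.0]]
[[-0.8, -1.9, 0.5], [0.001, -0.002, 0.0]]
[[-0.8, -1.9, 0.5], [0.001, -0.002, 0.0]]
[[-0.8, -1.9, 0.5], [0.001, -0.002, 0.0]]
[[-0.8, -1.9, 0.5], [0.001, -0.002, 0.0]]
[[-0.8, -1.9, 0.5], [0.001, -0.002, 0.0]]
[[-0.8, -1.9, 0.5], [0.001, -0.002, 0.0]]
[[-0.8, -1.9, 0.5], [0.001, -0.002, 0.0]]
[[-0.8, -1.9, 0.5], [0.001, -0.002, 0.0]]
[[-0.8, -1.9, 0.5], [0.001, -0.002, 0.0]]
```

Emit:
servo_tool(steps=[[255,[-1,-2.4,0.6],[0.001,-0.003,0]],[255,[-1,-2.4,0.6],[0.001,-0.003,0]],[255,[-1,-2.4,0.6],[0.001,-0.003,0]],[255,[-1,-2.4,0.6],[0.001,-0.003,0]],[255,[-1,-2.4,0.6],[0.001,-0.003,0]],[255,[-1,-2.4,0.6],[0.001,-0.003,0]],[255,[-1,-2.4,0.6],[0.001,-0.003,0]],[255,[-1,-2.4,0.7],[0.001,-0.003,0]],[255,[0,0,0],[0,0,0]],[255,[0,0,0],[0,0,0]]])

```text
time_s: 16.55
ee_pos: [569.0, 179.8, 244.0]
ee_rot: [133.8, 0.2, 112.0]
force: [0.2, 0.2, -5.9]
gripper_width: 13.7
gripper_force: 50.0
```

```bash
python3 - <<'E'
from k import *
now(); plan(*pose(*tip(16),46),4)
E
```

```text
hole hook-frame [89.4, -0.4, 207.4] tilt 46.2 ee [569.  179.8 244. ] [133.83   0.2  111.98] F [ 0.2  0.2 -5.9] t 16.55 q [ 13.   5. 122.  39.  10. -45.]
[[0.1, -1.5, 0.3], [0.001, 0.001, 0.0]]
[[0.1, -1.5, 0.3], [0.001, 0.001, 0.0]]
[[0.1, -1.5, 0.3], [0.001, 0.001, 0.0]]
[[0.1, -1.5, 0.3], [0.001, 0.001, 0.0]]
```

Emit:
servo_tool(steps=[[255,[0.1,-1.5,0.3],[0,0,0]],[255,[0.1,-1.5,0.3],[0,0,0]],[255,[0.1,-1.5,0.3],[0,0,0]],[255,[0,-1.5,0.3],[0,0,0]],[255,[0,-1.5,0.3],[0,0,0]],[255,[0,-1.5,0.3],[0,0,0]],[255,[0,-1.5,0.3],[0,0,0]],[255,[0,-1.5,0.3],[0,0,0]],[255,[0,0,0],[0,0,0]],[255,[0,0,0],[0,0,0]]])

```text
time_s: 17.55
ee_pos: [562.8, 177.6, 233.7]
ee_rot: [133.8, 0.2, 112.0]
force: [0.1, 0.2, -5.8]
gripper_width: 14.0
gripper_force: 50.0
```

```bash
python3 - <<'E'
from k import *
s=state();now(s);print(s["torque"]); plan(*pose(*tip(-2),46),10)
g=cams.grab_frame("wrist"); P=wpts(g,s)
h=(P-np.array([*O,SH])); x=h@hx;y=h@hy;z=h[...,2]
m=(abs(y)<25)&(x>20)&(x<95)&(z>150)&(z<200)&(g["z_map"]>0); print(m.sum()); v,u=np.where(m); print(u.min(),u.max(),v.min(),v.max()) if m.sum() else 0
f=cams.grab_frame("top"); 
t=cv2.resize(f["color"][190:250,190:270],None,fx=5,fy=5,interpolation=cv2.INTER_NEAREST)
save(g,"w5.png"); cv2.imwrite("pics/m4.png",t[...,::-1])
E
```

```text
hole hook-frame [82.9, -0.1, 197.1] tilt 46.2 ee [562.8 177.6 233.7] [133.83   0.21 111.98] F [ 0.1  0.2 -5.8] t 17.55 q [ 13.   5. 123.  48.   9. -54.]
[-0.62751299  1.44313746  0.0673395 ]
[[-0.0, -1.2, 0.2], [0.0, 0.0, 0.0]]
[[-0.0, -1.2, 0.2], [0.0, 0.0, 0.0]]
[[-0.0, -1.2, 0.2], [0.0, 0.0, 0.0]]
[[-0.0, -1.2, 0.2], [0.0, 0.0, 0.0]]
[[-0.0, -1.2, 0.2], [0.0, 0.0, 0.0]]
[[-0.0, -1.2, 0.2], [0.0, 0.0, 0.0]]
[[-0.0, -1.2, 0.3], [0.0, 0.0, 0.0]]
[[-0.0, -1.2, 0.3], [0.0, 0.0, 0.0]]
[[-0.0, -1.2, 0.3], [0.0, 0.0, 0.0]]
[[-0.0, -1.2, 0.3], [0.0, 0.0, 0.0]]
1230
163 253 229 260
```

Emit:
servo_tool(steps=[[255,[0,-1,0.2],[0,0,0]],[255,[0,-1,0.2],[0,0,0]],[255,[0,-1,0.2],[0,0,0]],[255,[0,-1,0.2],[0,0,0]],[255,[0,-1,0.2],[0,0,0]],[255,[0,-1,0.2],[0,0,0]],[255,[0,0,0],[0,0,0]],[255,[0,0,0],[0,0,0]],[255,[0,0,0],[0,0,0]],[255,[0,0,0],[0,0,0]]])

```text
time_s: 18.65
ee_pos: [559.8, 176.4, 228.6]
ee_rot: [133.8, 0.2, 112.0]
force: [0.2, 0.2, -6.2]
gripper_width: 14.0
gripper_force: 50.0
```

```bash
python3 - <<'E'
from k import *
s=state();now(s);print(s["torque"])
E
```

```text
hole hook-frame [79.6, -0.1, 192.0] tilt 46.2 ee [559.8 176.4 228.6] [133.82   0.2  111.98] F [ 0.2  0.2 -6.2] t 18.65 q [ 13.   5. 124.  53.   8. -59.]
[-0.60434643  1.43588851  0.02511147]
```

Emit:
servo_tool(steps=[[255,[0,-1,0.2],[0,0,0]],[255,[0,-1,0.2],[0,0,0]],[255,[0,-1,0.2],[0,0,0]],[255,[0,-1,0.2],[0,0,0]],[255,[0,-1,0.2],[0,0,0]],[255,[0,0,0],[0,0,0]],[255,[0,0,0],[0,0,0]],[255,[0,0,0],[0,0,0]],[255,[0,0,0],[0,0,0]],[255,[0,0,0],[0,0,0]]])

```text
time_s: 19.65
ee_pos: [557.2, 175.3, 224.3]
ee_rot: [133.8, 0.2, 112.0]
force: [-0.3, 0.5, -6.3]
gripper_width: 14.0
gripper_force: 50.0
```

```bash
python3 - <<'E'
from k import *
s=state();now(s);print(s["torque"],s["gripper_width"]); plan(*pose(*tip(-10),46),9)
E
```

```text
hole hook-frame [76.8, -0.1, 187.7] tilt 46.2 ee [557.2 175.3 224.3] [133.83   0.21 111.99] F [-0.3  0.5 -6.3] t 19.65 q [ 13.   5. 125.  58.   8. -64.]
[-0.62470346  1.44641735 -0.01125154] 13.967954827996122
[[-0.0, -1.0, 0.2], [0.0, 0.0, 0.0]]
[[-0.0, -1.0, 0.2], [0.0, 0.0, 0.0]]
[[-0.0, -1.0, 0.2], [0.0, 0.0, 0.0]]
[[-0.0, -1.0, 0.2], [0.0, 0.0, 0.0]]
[[-0.0, -1.0, 0.2], [0.0, 0.0, 0.0]]
[[-0.0, -1.0, 0.2], [0.0, 0.0, 0.0]]
[[-0.0, -1.0, 0.2], [0.0, 0.0, 0.0]]
[[-0.0, -1.0, 0.2], [0.0, 0.0, 0.0]]
[[-0.0, -1.0, 0.2], [0.0, 0.0, 0.0]]
```

Emit:
servo_tool(steps=[[255,[0,-1,0.2],[0,0,0]],[255,[0,-1,0.2],[0,0,0]],[255,[0,-1,0.2],[0,0,0]],[255,[0,-1,0.2],[0,0,0]],[255,[0,-1,0.2],[0,0,0]],[255,[0,-1,0.2],[0,0,0]],[255,[0,-1,0.2],[0,0,0]],[255,[0,-1,0.2],[0,0,0]],[255,[0,0,0],[0,0,0]],[255,[0,0,0],[0,0,0]]])

```text
time_s: 20.65
ee_pos: [553.2, 173.6, 217.4]
ee_rot: [133.8, 0.2, 112.0]
force: [0.4, 0.1, -6.5]
gripper_width: 13.8
gripper_force: 50.0
```

```bash
python3 - <<'E'
from k import *
s=state();now(s);print(s["torque"],s["gripper_width"])
g=cams.grab_frame("wrist"); f=cams.grab_frame("side"); save(g,"w6.png")
a=cv2.resize(f["color"][170:250,220:320],(500,400),interpolation=cv2.INTER_CUBIC); cv2.imwrite("pics/m5.png",np.hstack([a,cv2.resize(g["color"][190:290,130:205],(300,400),interpolation=cv2.INTER_CUBIC)])[...,::-1])
E
```

```text
hole hook-frame [72.4, -0.2, 180.8] tilt 46.2 ee [553.2 173.6 217.4] [133.83   0.21 111.97] F [ 0.4  0.1 -6.5] t 20.65 q [ 13.   6. 126.  67.   7. -73.]
[-0.60004981  1.44105159 -0.00762885] 13.77277801939965
```

View pics/m5.png

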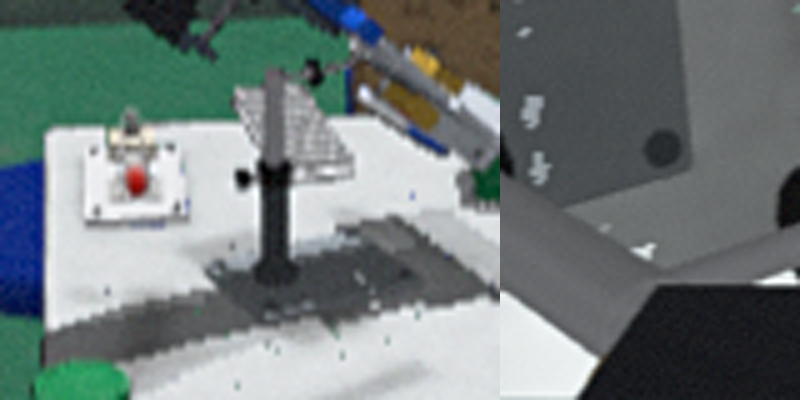

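```bash
cat >> k.py <<'E'
def chain(wps,s=None):
    s=s or state(); s=dict(s)
    for (x,z,t,n) in wps:
        p,e=pose(x,z,t); plan(p,e,n,s); s["ee_pos"],s["ee_rot"]=p,e; print("-")
E
python3 - <<'E'
from k import *
chain([(68.2,173.8,44,8),(65.6,169.6,37,6),(61.4,166.4,27,6),(56,165,15,7),(50,164.5,5,7),(46,164,0,5)])
E
```

```text
[[-0.0, -0.8, 0.2], [0.005, 0.001, 0.0]]
[[-0.0, -0.8, 0.2], [0.005, 0.001, 0.0]]
[[-0.0, -0.8, 0.2], [0.005, 0.001, 0.0]]
[[-0.0, -0.7, 0.2], [0.005, 0.001, 0.0]]
[[-0.0, -0.7, 0.2], [0.005, 0.001, 0.0]]
[[-0.0, -0.7, 0.2], [0.005, 0.001, 0.0]]
[[-0.0, -0.7, 0.2], [0.005, 0.001, 0.0]]
[[-0.0, -0.7, 0.3], [0.005, 0.001, 0.0]]
-
[[0.0, 0.3, 0.3], [0.02, -0.0, 0.0]]
[[0.0, 0.3, 0.3], [0.02, -0.0, 0.0]]
[[0.0, 0.3, 0.3], [0.02, -0.0, 0.0]]
[[0.0, 0.3, 0.3], [0.02, -0.0, 0.0]]
[[0.0, 0.3, 0.2], [0.02, -0.0, 0.0]]
[[0.0, 0.3, 0.2], [0.02, -0.0, 0.0]]
-
[[-0.0, 0.7, 0.1], [0.029, 0.0, 0.0]]
[[-0.0, 0.7, 0.1], [0.029, 0.0, 0.0]]
[[-0.0, 0.7, 0.1], [0.029, 0.0, 0.0]]
[[-0.0, 0.7, 0.1], [0.029, 0.0, 0.0]]
[[-0.0, 0.7, 0.1], [0.029, 0.0, 0.0]]
[[-0.0, 0.7, 0.0], [0.029, 0.0, 0.0]]
-
[[0.0, 0.8, -0.0], [0.03, 0.0, -0.0]]
[[0.0, 0.8, -0.0], [0.03, 0.0, -0.0]]
[[0.0, 0.8, -0.1], [0.03, 0.0, -0.0]]
[[0.0, 0.8, -0.1], [0.03, 0.0, -0.0]]
[[0.0, 0.8, -0.1], [0.03, 0.0, -0.0]]
[[0.0, 0.8, -0.1], [0.03, 0.0, -0.0]]
[[0.0, 0.8, -0.2], [0.03, 0.0, -0.0]]
-
[[-0.0, 0.5, -0.0], [0.025, 0.0, 0.0]]
[[-0.0, 0.5, -0.0], [0.025, 0.0, 0.0]]
[[-0.0, 0.5, -0.1], [0.025, 0.0, 0.0]]
[[-0.0, 0.5, -0.1], [0.025, 0.0, 0.0]]
[[-0.0, 0.5, -0.1], [0.025, 0.0, 0.0]]
[[-0.0, 0.5, -0.1], [0.025, 0.0, 0.0]]
[[-0.0, 0.5, -0.1], [0.025, 0.0, 0.0]]
-
[[0.0, 0.1, 0.1], [0.017, 0.0, -0.0]]
[[0.0, 0.1, 0.1], [0.017, 0.0, -0.0]]
[[0.0, 0.1, 0.1], [0.017, 0.0, -0.0]]
[[-0.0, 0.1, 0.1], [0.017, 0.0, -0.0]]
[[-0.0, 0.1, 0.1], [0.017, 0.0, -0.0]]
-
```

Emit:
servo_tool(steps=[[255,[0,-0.8,0.2],[0.005,0,0]],[255,[0,-0.8,0.2],[0.005,0,0]],[255,[0,-0.8,0.2],[0.005,0,0]],[255,[0,-0.7,0.2],[0.005,0,0]],[255,[0,-0.7,0.2],[0.005,0,0]],[255,[0,-0.7,0.2],[0.005,0,0]],[255,[0,-0.7,0.2],[0.005,0,0]],[255,[0,-0.7,0.3],[0.005,0,0]],[255,[0,0,0],[0,0,0]],[255,[0,0,0],[0,0,0]]])

```text
time_s: 21.75
ee_pos: [550.3, 172.7, 212.0]
ee_rot: [136.1, 0.2, 112.0]
force: [1.2, 0.0, -6.1]
gripper_width: 13.5
gripper_force: 50.0
```

```bash
python3 - <<'E'
from k import *
s=state();now(s);print(s["torque"],s["gripper_width"])
E
```

```text
hole hook-frame [67.9, 0.0, 173.8] tilt 43.9 ee [550.3 172.7 212. ] [136.14   0.18 112.01] F [ 1.2  0.  -6.1] t 21.75 q [ 13.   6. 125.  47.   8. -53.]
[-0.58904724  1.37056685  0.00283661] 13.456142633197476
```

Emit:
servo_tool(steps=[[255,[0,0.3,0.3],[0.02,0,0]],[255,[0,0.3,0.3],[0.02,0,0]],[255,[0,0.3,0.3],[0.02,0,0]],[255,[0,0.3,0.3],[0.02,0,0]],[255,[0,0.3,0.2],[0.02,0,0]],[255,[0,0.3,0.2],[0.02,0,0]],[255,[0,0,0],[0,0,0]],[255,[0,0,0],[0,0,0]],[255,[0,0,0],[0,0,0]],[255,[0,0,0],[0,0,0]]])

```text
time_s: 22.75
ee_pos: [552.3, 173.4, 211.7]
ee_rot: [143.0, 0.2, 112.0]
force: [0.2, 0.1, -6.5]
gripper_width: 14.0
gripper_force: 50.0
```

```bash
python3 - <<'E'
from k import *
s=state();now(s);print(s["torque"],s["gripper_width"])
E
```

```text
hole hook-frame [65.1, -0.1, 169.3] tilt 37.0 ee [552.3 173.4 211.7] [143.03   0.19 111.98] F [ 0.2  0.1 -6.5] t 22.75 q [ 14.   7. 119.  16.  18. -22.]
[-0.54195418  1.18225802  0.00569642] 13.982889192014316
```

Free of contact force. Continue round the bend.

Emit:
servo_tool(steps=[[255,[0,0.7,0.1],[0.029,0,0]],[255,[0,0.7,0.1],[0.029,0,0]],[255,[0,0.7,0.1],[0.029,0,0]],[255,[0,0.7,0.1],[0.029,0,0]],[255,[0,0.7,0],[0.029,0,0]],[255,[0,0.7,0],[0.029,0,0]],[255,[0,0,0],[0,0,0]],[255,[0,0,0],[0,0,0]],[255,[0,0,0],[0,0,0]],[255,[0,0,0],[0,0,0]]])

```text
time_s: 23.75
ee_pos: [555.7, 174.7, 213.7]
ee_rot: [153.0, 0.2, 112.0]
force: [-0.3, -0.4, -6.1]
gripper_width: 13.8
gripper_force: 50.0
```

```bash
python3 - <<'E'
from k import *
s=state();now(s);print(s["torque"],s["gripper_width"])
chain([(56,165,14,8)])
E
```

```text
hole hook-frame [60.8, -0.2, 166.3] tilt 27.0 ee [555.7 174.7 213.7] [152.98   0.2  111.98] F [-0.3 -0.4 -6.1] t 23.75 q [ 15.   9. 111.   6.  33. -12.]
[-0.39007076  0.87813131 -0.02937959] 13.819712047674319
[[-0.0, 0.9, 0.0], [0.028, 0.0, -0.0]]
[[-0.0, 0.9, 0.0], [0.028, 0.0, -0.0]]
[[-0.0, 0.9, -0.0], [0.028, 0.0, -0.0]]
[[-0.0, 0.9, -0.0], [0.028, 0.0, -0.0]]
[[-0.0, 0.9, -0.1], [0.028, 0.0, -0.0]]
[[-0.0, 0.9, -0.1], [0.028, 0.0, -0.0]]
[[-0.0, 0.9, -0.1], [0.028, 0.0, -0.0]]
[[-0.0, 0.9, -0.1], [0.028, 0.0, -0.0]]
-
```

Emit:
servo_tool(steps=[[255,[0,0.9,0],[0.028,0,0]],[255,[0,0.9,0],[0.028,0,0]],[255,[0,0.9,0],[0.028,0,0]],[255,[0,0.9,0],[0.028,0,0]],[255,[0,0.9,-0.1],[0.028,0,0]],[255,[0,0.9,-0.1],[0.028,0,0]],[255,[0,0.9,-0.1],[0.028,0,0]],[255,[0,0.9,-0.1],[0.028,0,0]],[255,[0,0,0],[0,0,0]],[255,[0,0,0],[0,0,0]]])

```text
time_s: 24.75
ee_pos: [562.3, 177.4, 216.9]
ee_rot: [165.7, 0.2, 112.0]
force: [-0.5, 0.3, -5.8]
gripper_width: 13.8
gripper_force: 50.0
```

```bash
python3 - <<'E'
from k import *
s=state();now(s);print(s["torque"],s["gripper_width"])
chain([(50,164.8,4,8),(46,164.8,0,6)])
E
```

```text
hole hook-frame [56.8, -0.1, 165.3] tilt 14.3 ee [562.3 177.4 216.9] [165.74   0.2  111.98] F [-0.5  0.3 -5.8] t 24.75 q [ 16.  14. 100.   2.  52.  -7.]
[-0.2184048   0.38595835  0.02027811] 13.84485501590333
[[-0.0, 0.4, -0.0], [0.022, 0.0, -0.0]]
[[-0.0, 0.4, -0.0], [0.022, 0.0, -0.0]]
[[-0.0, 0.4, -0.1], [0.022, 0.0, -0.0]]
[[-0.0, 0.4, -0.1], [0.022, 0.0, -0.0]]
[[-0.0, 0.4, -0.1], [0.022, 0.0, -0.0]]
[[-0.0, 0.4, -0.1], [0.022, 0.0, -0.0]]
[[-0.0, 0.4, -0.1], [0.022, 0.0, -0.0]]
[[-0.0, 0.4, -0.1], [0.022, 0.0, -0.0]]
-
[[0.0, -0.0, -0.0], [0.012, -0.0, 0.0]]
[[0.0, -0.0, -0.0], [0.012, -0.0, 0.0]]
[[0.0, -0.0, -0.0], [0.012, -0.0, 0.0]]
[[0.0, -0.0, -0.0], [0.012, -0.0, 0.0]]
[[0.0, -0.0, -0.0], [0.012, -0.0, 0.0]]
[[0.0, -0.0, -0.0], [0.012, -0.0, 0.0]]
-
```

Emit:
servo_tool(steps=[[255,[0,0.4,0],[0.022,0,0]],[255,[0,0.4,0],[0.022,0,0]],[255,[0,0.4,-0.1],[0.022,0,0]],[255,[0,0.4,-0.1],[0.022,0,0]],[255,[0,0.4,-0.1],[0.022,0,0]],[255,[0,0.4,-0.1],[0.022,0,0]],[255,[0,0.4,-0.1],[0.022,0,0]],[255,[0,0.4,-0.1],[0.022,0,0]],[255,[0,0,0],[0,0,0]],[255,[0,0,0],[0,0,0]]])

```text
time_s: 25.75
ee_pos: [565.2, 178.5, 217.9]
ee_rot: [175.9, 0.2, 112.0]
force: [0.5, 0.9, -5.9]
gripper_width: 13.6
gripper_force: 50.0
```

Emit:
servo_tool(steps=[[255,[0,0,0],[0.012,0,0]],[255,[0,0,0],[0.012,0,0]],[255,[0,0,0],[0.012,0,0]],[255,[0,0,0],[0.012,0,0]],[255,[0,0,0],[0.012,0,0]],[255,[0,0,0],[0.01,0,0]],[255,[0,0,0],[0,0,0]],[255,[0,0,0],[0,0,0]],[255,[0,0,0],[0,0,0]],[255,[0,0,0],[0,0,0]]])

```text
time_s: 26.75
ee_pos: [564.9, 178.4, 218.1]
ee_rot: [179.9, 0.2, 112.0]
force: [0.2, -0.8, -5.5]
gripper_width: 13.6
gripper_force: 50.0
```

```bash
python3 - <<'E'
from k import *
s=state();now(s);print(s["torque"],s["gripper_width"])
E
```

```text
hole hook-frame [46.4, -0.2, 164.9] tilt 0.1 ee [564.9 178.4 218.1] [179.89   0.2  111.99] F [ 0.2 -0.8 -5.5] t 26.75 q [17. 20. 89. -0. 70. -5.]
[ 0.01530672 -0.08261543  0.01520936] 13.558742406901743
```

Emit:
servo_tool(steps=[[255,[0,0,0.3],[0,0,0]],[255,[0,0,0.3],[0,0,0]],[255,[0,0,0.3],[0,0,0]],[255,[0,0,0.3],[0,0,0]],[255,[0,0,0.3],[0,0,0]],[255,[0,0,0.2],[0,0,0]],[255,[0,0,0],[0,0,0]],[255,[0,0,0],[0,0,0]],[255,[0,0,0],[0,0,0]],[255,[0,0,0],[0,0,0]]])

```text
time_s: 27.75
ee_pos: [565.0, 178.5, 216.4]
ee_rot: [179.9, 0.2, 112.0]
force: [-0.5, 0.9, -6.6]
gripper_width: 14.0
gripper_force: 50.0
```

Emit:
servo_tool(steps=[[255,[0,0,0.2],[0,0,0]],[255,[0,0,0],[0,0,0]],[255,[0,0,0.2],[0,0,0]],[255,[0,0,0],[0,0,0]],[255,[0,0,0],[0,0,0]],[255,[0,0,0],[0,0,0]],[255,[0,0,0],[0,0,0]],[255,[0,0,0],[0,0,0]],[255,[0,0,0],[0,0,0]],[255,[0,0,0],[0,0,0]]])

```text
time_s: 28.75
ee_pos: [565.0, 178.5, 216.0]
ee_rot: [179.9, 0.2, 112.0]
force: [-0.1, 0.3, -6.4]
gripper_width: 13.7
gripper_force: 50.0
```

Emit:
servo_tool(steps=[[255,[0,0,0.3],[0,0,0]],[255,[0,0,0],[0,0,0]],[255,[0,0,0.3],[0,0,0]],[255,[0,0,0],[0,0,0]],[255,[0,0,0],[0,0,0]],[255,[0,0,0],[0,0,0]],[255,[0,0,0],[0,0,0]],[255,[0,0,0],[0,0,0]],[255,[0,0,0],[0,0,0]],[255,[0,0,0],[0,0,0]]])

```text
time_s: 29.75
ee_pos: [565.0, 178.4, 215.4]
ee_rot: [179.9, 0.2, 112.0]
force: [0.5, -0.2, -5.4]
gripper_width: 13.4
gripper_force: 50.0
```

Emit:
servo_tool(steps=[[255,[0,0,0.2],[0,0,0]],[255,[0,0,0],[0,0,0]],[255,[0,0,0.2],[0,0,0]],[255,[0,0,0],[0,0,0]],[255,[0,0,0],[0,0,0]],[255,[0,0,0],[0,0,0]],[255,[0,0,0],[0,0,0]],[255,[0,0,0],[0,0,0]],[255,[0,0,0],[0,0,0]],[255,[0,0,0],[0,0,0]]])

```text
time_s: 30.75
ee_pos: [565.1, 178.5, 215.2]
ee_rot: [179.9, 0.2, 112.0]
force: [-1.5, -0.7, -1.5]
gripper_width: 13.7
gripper_force: 50.0
```

Emit:
servo_tool(steps=[[255,[0,0,0.1],[0,0,0]],[255,[0,0,0],[0,0,0]],[255,[0,0,0],[0,0,0]],[255,[0,0,0],[0,0,0]],[255,[0,0,0],[0,0,0]],[255,[0,0,0],[0,0,0]],[255,[0,0,0],[0,0,0]],[255,[0,0,0],[0,0,0]],[255,[0,0,0],[0,0,0]],[255,[0,0,0],[0,0,0]]], squeeze=3)

```text
time_s: 31.75
ee_pos: [565.2, 178.4, 215.1]
ee_rot: [179.9, 0.2, 112.0]
force: [-1.0, -0.3, 1.4]
gripper_width: 14.1
gripper_force: 3.0
```

```bash
python3 - <<'E'
from k import *
s=state();now(s);print(s["torque"],s["gripper_width"],s["gripper_force"])
E
```

```text
hole hook-frame [46.6, -0.2, 161.9] tilt 0.1 ee [565.2 178.4 215.1] [179.87   0.21 111.98] F [-1.  -0.3  1.4] t 31.75 q [17. 21. 89. -0. 70. -5.]
[-0.04394165  0.09022157  0.00371346] 14.099111630870437 3.000025413930416
```

Hook carries the weight. Release slightly.

Emit:
servo_tool(steps=[[213,[0,0,0],[0,0,0]],[211,[0,0,0],[0,0,0]],[209,[0,0,0],[0,0,0]],[206,[0,0,0],[0,0,0]],[203,[0,0,0],[0,0,0]],[200,[0,0,0],[0,0,0]],[197,[0,0,0],[0,0,0]],[195,[0,0,0],[0,0,0]],[195,[0,0,0],[0,0,0]],[195,[0,0,0],[0,0,0]]])

```text
time_s: 32.75
ee_pos: [565.0, 178.4, 214.9]
ee_rot: [179.9, 0.2, 112.0]
force: [0.2, 0.3, 0.5]
gripper_width: 21.6
gripper_force: 0.0
```

```bash
python3 - <<'E'
from k import *
s=state();now(s);print(s["gripper_width"],s["gripper_force"])
g=cams.grab_frame("wrist"); f=cams.grab_frame("side"); P=pts(f);c=f["color"].astype(int)
a=cv2.resize(f["color"][170:250,220:320],(500,400),interpolation=cv2.INTER_CUBIC); b=cv2.resize(g["color"][40:,150:410],(250,366)); b=cv2.copyMakeBorder(b,0,34,0,0,0); cv2.imwrite("pics/m6.png",np.hstack([a,b])[...,::-1])
E
```

```text
hole hook-frame [46.5, -0.2, 161.7] tilt 0.1 ee [565.  178.4 214.9] [179.9    0.2  111.98] F [0.2 0.3 0.5] t 32.75 q [17. 21. 89. -0. 70. -5.]
21.618885577780308 0.0
```

View pics/m6.png

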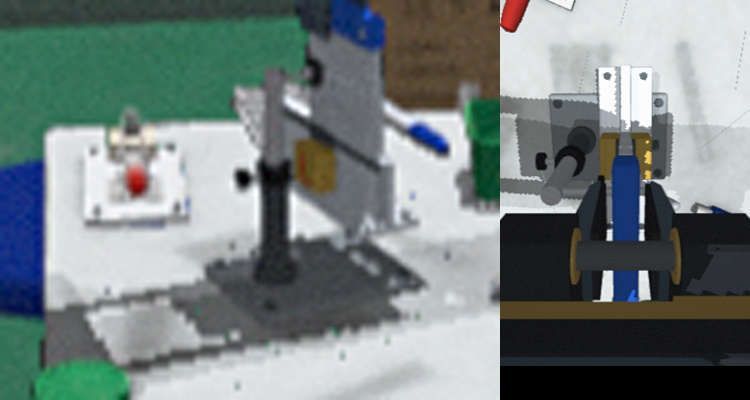

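Emit:
servo_tool(steps=[[195,[0,0,-1],[0,0,0]],[195,[0,0,-2],[0,0,0]],[195,[0,0,-3],[0,0,0]],[195,[0,0,-4],[0,0,0]],[195,[0,0,-5],[0,0,0]],[195,[0,0,-6],[0,0,0]],[195,[0,0,-8],[0,0,0]],[195,[0,0,-10],[0,0,0]],[195,[0,0,-12],[0,0,0]],[195,[0,0,-15],[0,0,0]]])

```text
time_s: 33.85
ee_pos: [564.7, 178.6, 281.8]
ee_rot: [179.9, 0.2, 112.0]
force: [-0.4, -0.8, 0.0]
gripper_width: 21.5
gripper_force: 0.0
```

Emit:
servo_tool(steps=[[195,[0,0,-15],[0,0,0]],[195,[0,0,-15],[0,0,0]],[195,[0,0,-15],[0,0,0]],[195,[0,0,-15],[0,0,0]],[195,[-5,0,-10],[0,0,0]],[195,[-10,0,0],[0,0,0]],[195,[-10,0,0],[0,0,0]],[195,[-10,0,0],[0,0,0]],[195,[-10,0,0],[0,0,0]],[195,[0,0,0],[0,0,0]]])

```text
time_s: 34.85
ee_pos: [581.9, 135.5, 350.3]
ee_rot: [180.0, 0.2, 111.9]
force: [-0.1, 0.0, -0.9]
gripper_width: 21.5
gripper_force: 0.0
```

Emit:
servo_tool(steps=[[195,[0,0,0],[0,0,0]],[195,[0,0,0],[0,0,0]],[195,[0,0,0],[0,0,0]],[195,[0,0,0],[0,0,0]],[195,[0,0,0],[0,0,0]],[195,[0,0,0],[0,0,0]],[195,[0,0,0],[0,0,0]],[195,[0,0,0],[0,0,0]],[195,[0,0,0],[0,0,0]],[195,[0,0,0],[0,0,0]]])

```text
time_s: 35.85
ee_pos: [581.5, 137.0, 351.0]
ee_rot: [179.9, 0.2, 112.0]
force: [-0.4, 0.6, 0.2]
gripper_width: 21.6
gripper_force: 0.0
```

```bash
cat > lev.py <<'E'
from k import *
s=state();now(s); g=cams.grab_frame("wrist"); P=wpts(g,s); c=g["color"].astype(int)
h=P-np.array([*O,SH]); L=np.stack([h@hx,h@hy,h[...,2]],-1)
b=(c[...,2]>c[...,0]+50)&(c[...,2]>c[...,1]+30)&(abs(L[...,0]-46)<25)&(abs(L[...,1])<90)&(L[...,2]>190)&(L[...,2]<235)
Q=L[b]; n_=np.polyfit(Q[:,1],Q[:,2],1); m=np.polyfit(Q[:,1],Q[:,0],1)
print(len(Q),"roll slope deg",np.degrees(np.arctan(n_[0])).round(2),"yaw deg",np.degrees(np.arctan(m[0])).round(2),"x mid",np.median(Q[:,0]).round(1),"z",np.median(Q[:,2]).round(1),"y",np.percentile(Q[:,1],[1,99]).round(1))
save(g,"w9.png")
E
python3 lev.py; python3 lev.py; python3 lev.py
```

```text
hole hook-frame [46.1, -44.7, 297.8] tilt 0.1 ee [581.5 137.  351. ] [179.9    0.2  111.98] F [-0.4  0.6  0.2] t 35.85 q [ 12.  18.  74.  -0.  88. -10.]
1714 roll slope deg -2.45 yaw deg 0.41 x mid 47.5 z 217.6 y [-59.2  32.4]
hole hook-frame [46.2, -44.7, 297.8] tilt 0.1 ee [581.5 137.1 351. ] [179.9    0.2  111.98] F [-0.1 -0.3  0.9] t 35.9 q [ 12.  18.  74.  -0.  88. -10.]
1710 roll slope deg -2.47 yaw deg 0.44 x mid 47.5 z 217.7 y [-59.1  32.5]
hole hook-frame [46.1, -44.7, 297.8] tilt 0.1 ee [581.5 137.  351. ] [179.9    0.2  111.98] F [0.3 0.6 0.3] t 35.95 q [ 12.  18.  74.  -0.  88. -10.]
1710 roll slope deg -2.36 yaw deg 0.43 x mid 47.5 z 217.6 y [-59.1  32.4]
```

```bash
python3 -c "
from workcell import ticket; print(ticket.job_done())"
```

```text
the job is handed in; nothing more can be done
None
```

The carrier hangs free and still on the hook by hole3. It sits about 2.4° off level, the closest of the five holes because the clamp block measured at about y = 23 mm. The contact force at the wrist stayed near 1 N while threading, and I moved nothing near the loupe, tin, tape roll or marker. The job was handed in at about 36 s, with no verdict shown.

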